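Light the bench photometer and hold the long cuvette in its beam

ROBOT

A 6-joint arm with a two-finger parallel gripper is mounted at the origin on the work surface. World frame = base frame: x ahead of the robot, y to its left, z up, the work surface at z = 0. Lengths are in m, angles in rad, forces in N, time in s.
With the tool pointing down it reaches from about 0.275 to 0.725 m from the base axis. Payload 15.9 kg.
Tool frame: the origin (TCP) lies midway between the tips of the shut fingers; the grasp point (between the pads) lies 19 mm behind it (arm.pinch_z is the distance from the TCP to the grasp point, in m); z points along the fingers, y is the line along which they close (so a half turn about z gives the same grasp; the last joint's range is limited). The gripper opens to 85 mm and grips with 20 to 120 N. Pads are 22 mm wide; open, the fingers measure 114 mm over their backs; the gripper's body (76 mm by 85 mm) begins 54 mm behind the grasp point. The pads swing forward as they close: fully open they stand 13 mm farther back than shut.
Start: joints at [1.23, 0.213, -0.034, 1.323, 0, 1.571], TCP at [0.167, 0.471, 0.231] pointing down, gripper open.
Joint ranges: [-2.98, 2.98], [-0.74, 1.72], [-1.14, 1.35], [-2.1, 2.04], [-1.57, 1.44], [-3.14, 3.14]. Speed limits (rad/s): [1.89, 1.89, 2.39, 2.57, 3.14, 3.14].

INTERFACE

Orientations are given as a 3x3 rotation matrix whose columns are the frame's x, y, z axes.
In Python, from plant import arm, imaging gives the robot as it stands. The module is installed in compiled form; this text tells all that it offers.
- The arm moves only by the tool drive_tool, never from a script. Its argument "moves" is a list of rows, each a list of 7 numbers: the shift along the tool's x, y, z in m, then the turn, a rotation vector about the tool's x, y, z in rad, then the finger opening in m, from 0 to 0.0854. A call has 1 to 5 rows; each row is the pose to reach, as a shift and turn from the pose commanded when the call began, along the tool's axes at that moment; what a row does not reach only later rows make up. A row lasts 1/12 s, in which the tool goes at most 41.7 mm and 7.16 degrees, less where a joint would pass 70% of its speed; a pose out of reach is approached as far as the arm can. A call with a gripper value outside its range is refused whole. The fingers move at their own pace and stop on an object; "force" is the grip in N (left out, the last holds). Time passes only in rows, so rows that repeat a pose let the fingers close. It gives the time, the measured TCP pose, the force, the opening and the grip force at its end, in the units of the state.
- arm.observe(): the state, without advancing time (a new reading comes with each control period).
- imaging.read_camera(name): name is "scene" or "top" or "wrist"; returns a dict with "color" (480x640x3 uint8, blue, green, red), "camera_matrix" (3x3 intrinsics, pixels), "pose" (4x4, takes a point from camera to world coordinates). Camera axes: x right, y down, z forward; pixel columns grow to the right and rows downward; lengths in m; the calibration is good to about 2 mm. A picture is of the moment at which its call begins. There is no depth.
- arm.hand_in(): hands the job in; it is judged then, once.
The state is a dict: "t": time; "joint_positions": joint angles; "qvel": joint speeds; "joint_efforts": joint torques, N m; "position": TCP position; "ee_rot": TCP orientation; "contact_force": force on the tool from outside, world axes, zero at the start; "torque": the same for the moment, N m; "finger_gap": finger opening in m; "grasp_force": force on a finger pad.
Only numpy, scipy, OpenCV 4.12 (cv2) and the standard library are available. Lean on these libraries where they do the work, as an engineer would, in place of code of your own. Each camera call takes 0.05 s, during which the arm holds its last target. There are 200 camera calls.

TASK

Push the loose lamp box across the bench, without lifting or tipping it, fully home into the aluminium corner stop so that its lens faces the detector. Then take the long cuvette out of its rack by its two broad frosted faces only, keeping the fingers off its clear end windows, and hold it upright in the light path, midway between lamp and detector, lengthwise along the beam and with the beam going through it a little below mid-height, touching neither lamp nor detector. Finish while still holding it there, and leave everything else where it stands.

Things in the scene. Friction and masses are not known exactly. Their poses are not given: they have to be found in the camera images.
- photometer: Fixed open photometer; sizes in mm. Origin on the bench under the middle of the light gap; y along the beam towards the detector, x across it (away from the robot), z up. The beam runs at x = 0, z = 55. Detector: white box 80 (x) by 100 (y) by 90 high centred at y = +125, black lens tube of radius 13 reaching to y = +65. The lamp's corner stop is also part of it.
- lamp_home (a point): Where the lamp box's origin is when it is home; on the bench, axes as the photometer's (at its x = 0, y = -120 mm). Corner stop: two aluminium bars 18 mm high screwed to the bench, one along y with its face 50 mm to +x of this point, one across the beam (under it) with its face 45 mm to +y. The lamp slides in towards +x and +y until it touches both along their length.
- lamp: Loose grey lamp box with aluminium fins on top, 100 (x) by 90 (y) by 88 mm high, about 0.55 kg, too wide to grip. Origin: centre of its underside; z up; +y is the way its round lens looks (flush in the +y face, 55 mm up). Starts 65 to 105 mm short of lamp_home in the photometer's x and 15 to 45 mm short in its y, turned up to 0.15 rad.
- rack: Fixed white cuvette rack, 50 (x) by 105 (y) by 14 mm high, origin: centre of its underside. Three slots 10 mm deep (floor 4 mm above the bench) in a row along y, 2 mm wider than the cuvettes: the long one in the middle, a square one with a short cuvette 38 mm to each side. It may stand on the left or the right of the bench.
- cell: Long cuvette: hollow glass cell 12.5 (x) by 42.5 (y) by 45 mm high, 30 g, plus a white lid 9.5 by 38 by 6 on top. Origin: centre of its underside; y is its long axis. The broad faces (+x and -x, 12.5 apart) are frosted: grip only these. The narrow ends (+y, -y) are clear windows. It starts upright in the rack's middle slot, underside 4 mm above the bench, y along the rack's y.
- cell_mid (a point): Point inside the long cuvette, on its vertical axis 20 mm above its underside, where the light should pass. Axes as the cuvette's.
- beam_mid (a point): Point on the beam, 55 mm above the bench, about midway between the lamp lens at home (75 mm away) and the detector's lens tube (65 mm away). Axes as the photometer's. The cuvette's cell_mid is to be held here.
- short_a: Short cuvette 12.5 by 12.5 by 50 high standing in the rack slot at rack y = +38; not to be moved. Origin: centre of its underside.
- short_b: Short cuvette, same as the other, in the rack slot at rack y = -38; not to be moved.
- tip_box: Bystander: box with clear cover, 80 by 110 by 50 high, on the side of the bench where the rack is not. Origin: centre of its underside.
- vial: Bystander: small amber vial, 26 across, 45 high, on the near side of the bench. Origin: centre of its underside.
- beaker: Bystander: glass beaker, 68 across, 90 high, behind the photometer. Origin: centre of its underside.
- flask: Bystander: amber jar, 70 across, 80 high, far right. Origin: centre of its underside.
- dish: Bystander: shallow glass dish, 90 across, 15 high, to the right. Origin: centre of its underside.
- driver: Bystander: screwdriver 150 long lying to the left of the detector. Origin: underside, near its middle.
There are look-alikes about, which are no part of the job. What is shaped like the lamp but purple or turquoise is not meant.

How it is judged:
By the outcome, as a careful person would: the job done as asked, in the order asked, and still so for the second after the job is handed in, while the arm keeps its last pose, push and grip.
It also fails if it takes over 64 s, if anything falls off the work surface, if the arm or the gripper's body presses on something with over 40 N, if the wrist force passes 120 N, or if a joint passes its speed limit or range.

## Working session

There is one attempt and no reset: what is moved stays moved. The work goes in short steps, Python scripts to look and compute and a tool call to move; the robot and the scene stay as the last step left them, time stands still between calls to the robot, and variables do not carry over. Pictures are saved under pics/ and viewed, at most 10 in all, crops included, and the job is handed in when it is done.

Besides the shell and the picture viewer there is one more tool, called as name([rows], argument=value, ...), one row to a line, values as JSON. drive_tool: Moves the arm, as the interface text tells. Its arguments: {"type":"object","properties":{"moves":{"type":"array","items":{"type":"array","items":{"type":"number"}}},"force":{"type":"number"}},"required":["moves"]}

```bash
mkdir -p pics; cat > h.py <<'E'
import numpy as np, cv2
from plant import arm, imaging
def cam(n):
    d=imaging.read_camera(n); return d["color"],np.array(d["camera_matrix"]),np.array(d["pose"])
def ray(K,T,uv,z):
    d=T[:3,:3]@np.linalg.solve(K,[uv[0],uv[1],1.]); o=T[:3,3]; return o+d*(z-o[2])/d[2]
def proj(K,T,P):
    p=T[:3,:3].T@(np.array(P,float)-T[:3,3]); q=K@p; return q[:2]/q[2]
E
python3 - <<'E'
from h import *
np.set_printoptions(precision=4,suppress=True)
for n in("scene","top"):
    c,K,T=cam(n); cv2.imwrite(f"pics/{n}0.png",c); print(n,K,T)
s=arm.observe();print(s["position"],s["ee_rot"],s["t"],arm.pinch_z)
E
```

```text
scene [[438.3675   0.     313.8429]
 [  0.     438.3675 240.1128]
 [  0.       0.       1.    ]] [[-0.844   0.3291 -0.4236  0.9193]
 [ 0.5364  0.5191 -0.6654  0.6462]
 [ 0.0009 -0.7888 -0.6147  0.6374]
 [ 0.      0.      0.      1.    ]]
top [[439.2684   0.     319.469 ]
 [  0.     439.2684 241.868 ]
 [  0.       0.       1.    ]] [[-0.0714 -0.9742  0.2142  0.3752]
 [-0.9974  0.0691 -0.0179  0.0304]
 [ 0.0027 -0.2149 -0.9766  0.9129]
 [ 0.      0.      0.      1.    ]]
[0.167  0.471  0.2309] [[-0.9425  0.3343 -0.0003]
 [ 0.3343  0.9425 -0.0009]
 [-0.     -0.001  -1.    ]] 0.1 0.0187
```

View pics/top0.png

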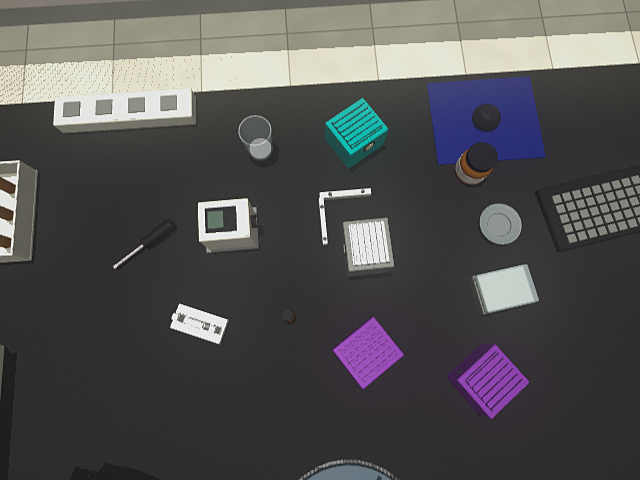

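View pics/scene0.png

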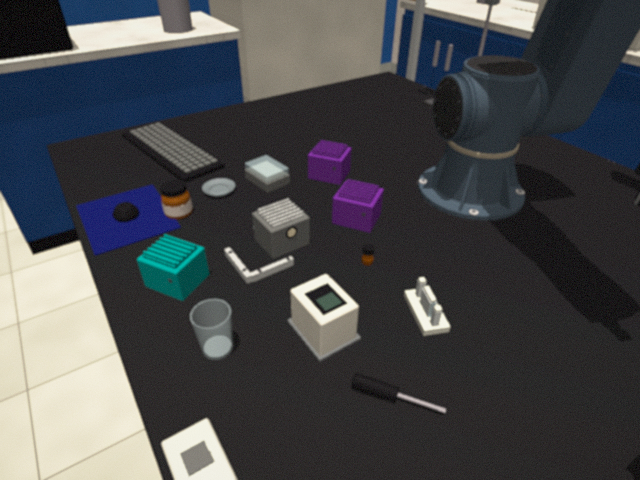

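Top view: the grey finned box is at (368,245), just short of the L-shaped stop with its corner at (322,192). The detector is at (228,224) and the rack at (199,324). Lamp-shaped candidates are grey (368,245), purple (368,352) and (493,380), and turquoise (357,130). Only the grey one with aluminium fins fits the description, and I'll confirm that in an enlarged crop.

```bash
python3 - <<'E'
from h import *
c=cv2.imread("pics/top0.png")
cv2.imwrite("pics/crop1.png",cv2.resize(c[175:350,160:410],None,fx=3.2,fy=3.2,interpolation=cv2.INTER_CUBIC))
E
```

```text
(no output)
```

View pics/crop1.png

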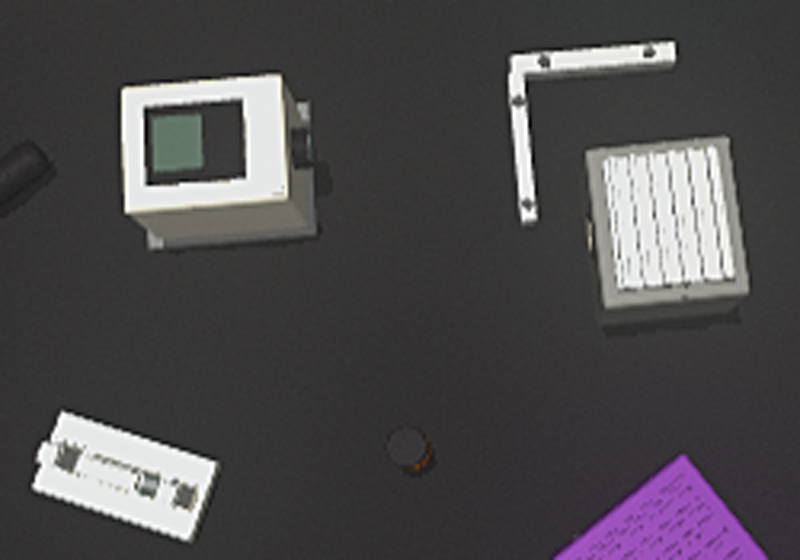

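The grey box carries the round lens on its left face (crop 590,235), looking at the detector, so it is the lamp. Next I'll measure everything.

```bash
python3 - <<'E'
from h import *
np.set_printoptions(precision=4,suppress=True)
c,K,T=cam("top"); g=c.min(axis=2).astype(np.uint8)
def rect(win,lo,hi,z,name,close=5):
    x0,y0,x1,y1=win; m=np.zeros(g.shape,np.uint8)
    m[y0:y1,x0:x1]=((g[y0:y1,x0:x1]>=lo)&(g[y0:y1,x0:x1]<=hi))*255
    m=cv2.morphologyEx(m,cv2.MORPH_CLOSE,np.ones((close,close)))
    cs,_=cv2.findContours(m,cv2.RETR_EXTERNAL,cv2.CHAIN_APPROX_NONE); k=max(cs,key=cv2.contourArea)
    P=np.array([ray(K,T,p[0],z)[:2] for p in k]); r=cv2.minAreaRect((P*1000).astype(np.float32))
    print(name,r, "box",cv2.boxPoints(r).round(1).tolist()); return P,m
print("det rows",g[225,190:265]); print("lamp row",g[245,335:400]); print("lamp col",g[205:280,345])
print("bar col",g[180:205,350]); print("bar row",g[225,312:335])
print("rack col",g[300:345,190])
rect((190,190,265,260),215,255,.09,"det")
for z in (.088,.076,): rect((335,205,400,285),100,255,z,"lamp%g"%z)
rect((165,298,232,348),190,255,.014,"rack")
P,m=rect((312,180,376,250),190,255,.018,"stop",3)
a=cv2.approxPolyDP((P*1000).astype(np.float32),6,True).reshape(-1,2);print(a)
E
```

```text
det rows [ 53  54  53  54  53  54  50  45 158 240 232 230 231 235 255  52  44  62
 102  99  99  99  98 100  99  98  99 101 100  99  99 102 105  78  51  58
  58  60  56  57  59  59  59  60  57  47  68 255 234 230 229 230 229 230
 230 229 230 233 222 149  80  59  44  46  46  46  46  52  45  51  50  50
  56  57  57]
lamp row [ 59  57  59  57  59  58  57  58  79 129  53 137 152 148 145 105 252 179
 238 226 230 231 235 178 238 232 228 230 232 235 167 237 233 230 232 237
 146 240 205 231 232 237 143 240 233 231 229 232 179 199 237 238 180 136
 143 151  78  54  60  59  62  60  59  57  57]
lamp col [ 57  57  57  60  59  59  58  60  59  61  58  60  60  60  58  53  82 139
 152 147 146 148 149 149 150 155 156 156 153 151 146 141 135 132 129 129
 122 114 106  80  53  47  46  41  34  32  32  35  39  36  42  55  58  60
  60  62  60  62  62  62  63  64  60  60  60  59  59  58  55  57  56  55
  55  55  55]
bar col [ 56  57  56  57  58  57  58  55  47  67 215 235 227 228 239 169  85  80
  59  57  58  60  57  58  59]
bar row [ 57  57  54  56  54  56  53  50  47 226 240 232 236 255  11  50  58  59
  55
[... 869 characters left out ...]
73001099) box [[497.8999938964844, -32.20000076293945], [500.8999938964844, -124.5999984741211], [599.4000244140625, -121.5], [596.5, -29.0]]
rack ((423.6436462402344, 270.2973327636719), (108.14248657226562, 48.711978912353516), 68.16371154785156) box [[380.8999938964844, 229.1999969482422], [426.1000061035156, 211.0], [466.3999938964844, 311.3999938964844], [421.1000061035156, 329.5]]
stop ((579.984375, -76.39886474609375), (55.1650276184082, 60.2445068359375), 85.93724060058594) box [[548.0, -101.80000305175781], [608.0999755859375, -106.0], [612.0, -51.0], [551.9000244140625, -46.79999923706055]]
[[ 608.0767 -106.0462]
 [ 603.274   -50.5964]
 [ 551.4909  -52.3979]
 [ 548.1019 -100.1121]]
```

```bash
cat >> h.py <<'E'
def edge(c,K,T,p0,p1,z,w=5,n=25,frac=.12):
    """subpixel edge near the pixel segment p0-p1, fitted as a world line on plane z: (point, dir)"""
    g=cv2.GaussianBlur(c,(3,3),0).astype(np.float32).mean(axis=2); p0=np.array(p0,float);p1=np.array(p1,float)
    d=(p1-p0)/np.linalg.norm(p1-p0); nrm=np.array([-d[1],d[0]]); s=np.arange(-w,w+.1,.25); W=[]
    for t in np.linspace(frac,1-frac,n):
        q=(p0+t*(p1-p0)+s[:,None]*nrm).astype(np.float32)
        v=cv2.remap(g,q[:,0].copy(),q[:,1].copy(),cv2.INTER_LINEAR).ravel(); gr=abs(np.gradient(v))
        k=gr>.6*gr.max(); k&=abs(s-s[gr.argmax()])<1.3; W.append(ray(K,T,p0+t*(p1-p0)+nrm*(s[k]*gr[k]).sum()/gr[k].sum(),z)[:2])
    W=np.array(W,np.float32)*1000; l=cv2.fitLine(W,cv2.DIST_HUBER,0,.01,.01).ravel()
    r=abs((W-l[2:])@np.array([-l[1],l[0]])); return l[2:],l[:2],np.median(r)
E
python3 - <<'E'
from h import *
np.set_printoptions(precision=2,suppress=True)
c,K,T=cam("top")
X=lambda x,y:(160+x/3.2-.34,175+y/3.2-.34)
def show(n,a,b,z,**k):
    p,d,r=edge(c,K,T,X(*a),X(*b),z,**k); d=d*np.sign(d[np.argmax(abs(d))])
    ang=np.degrees(np.arctan2(-d[0],d[1]) if abs(d[1])>abs(d[0]) else np.arctan2(d[1],d[0])); print(n,p,"ang%.2f res%.2f"%(ang,r))
show("det far",(122,88),(282,73),.09,w=2.5);show("det left",(122,88),(127,213),.09,w=2.5);show("det right",(282,73),(295,195),.09,w=2.5);show("det near",(127,213),(295,195),.09,w=2.5)
show("barY inner top",(525,73),(676,62),.018,w=2);show("barY outer",(511,55),(676,42),.018,w=2)
show("barX inner top",(524,75),(537,220),.018,w=2);show("barX outer",(511,65),(521,222),.018,w=2)
for z in(.088,.076):
  print(z);show("lamp far",(585,150),(728,137),z,w=2.5);show("lamp left",(587,150),(603,308),z,w=2.5,frac=.05);show("lamp right",(728,137),(748,292),z,w=2.5);show("lamp near",(603,308),(748,292),z,w=2.5)
for z in (.014,):
  show("rack far",(62,411),(218,461),z,w=2);show("rack right",(218,461),(192,541),z,w=2);show("rack near",(34,490),(192,541),z,w=2)
s,K,T=cam("scene")
cv2.imwrite("pics/scrop.png",np.hstack([cv2.resize(s[270:345,395:460],(390,450),interpolation=cv2.INTER_CUBIC),cv2.resize(s[195:285,220:298],(390,450),interpolation=cv2.INTER_CUBIC)]))
E
```

```text
det far [653.22 197.83] ang0.95 res0.12
det left [606.5  247.36] ang1.22 res0.07
det right [613.46 149.04] ang1.34 res0.11
det near [574.69 184.34] ang0.54 res0.23
barY inner top [668.67 -55.45] ang1.11 res0.22
barY outer [681.7  -46.91] ang1.02 res0.16
barX inner top [615.85  -1.36] ang0.87 res0.14
barX outer [612.44   9.05] ang1.01 res0.20
0.088
lamp far [594.68 -84.78] ang1.72 res0.33
lamp left [543.8  -34.08] ang1.98 res0.25
lamp right [ 545.09 -120.8 ] ang1.94 res0.13
lamp near [497.85 -81.19] ang1.76 res0.15
0.076
lamp far [597.88 -86.46] ang1.72 res0.34
lamp left [546.25 -35.02] ang1.98 res0.25
lamp right [ 547.56 -123.  ] ang1.94 res0.14
lamp near [499.63 -82.81] ang1.76 res0.15
rack far [441.92 248.69] ang-21.81 res0.06
rack right [402.37 219.49] ang-21.80 res0.10
rack near [397.4  274.17] ang-21.75 res0.09
```

View pics/scrop.png

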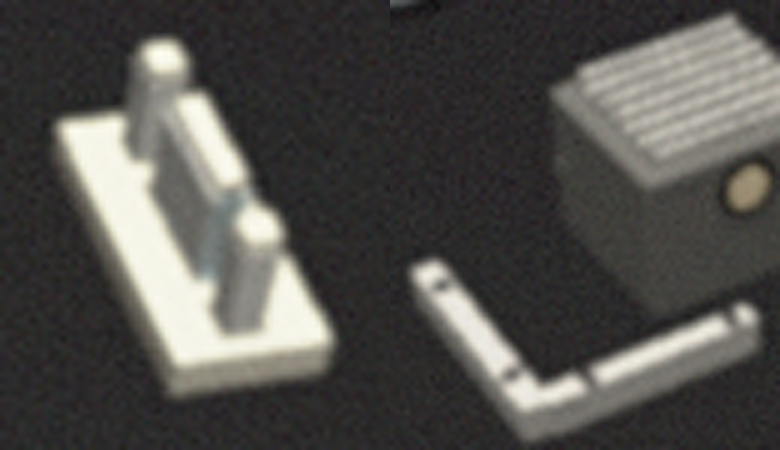

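The right-hand crop shows the grey lamp with its lens beside the L stop; the left-hand one shows the long cuvette standing between the two short ones in the rack. In mm, the photometer origin is about (616.3, 73.2) with yaw 1.05°, lamp home (618.5, −46.8), lamp (548.7, −79) with yaw 1.85°, and the rack and cuvette (422.5, 268) with yaw −21.8°.

I'll push with two half-open fingers, tool y along the face being pushed.

```bash
cat >> h.py <<'E'
from scipy.spatial.transform import Rotation as Ro
def rel(p,yaw_deg):
    """tool-frame shift and turn to reach TCP p (mm), pointing down, tool y at yaw"""
    s=arm.observe(); R=np.array(s["ee_rot"]); a=np.radians(yaw_deg); y=np.array([np.cos(a),np.sin(a),0]); z=np.array([0,0,-1.])
    G=np.c_[np.cross(y,z),y,z]
    print(f"t {s['t']:.2f} pos",np.round(np.array(s['position'])*1000,1),"gap %.4f"%s['finger_gap'],"F",np.round(s['contact_force'],1),"q6 %.2f"%s['joint_positions'][5],
      "\n shift",np.round(R.T@(np.array(p)/1000-s['position']),4),"turn",np.round(Ro.from_matrix(R.T@G).as_rotvec(),4))
E
python3 -c "
from h import *
rel((460,-80.6,231),91.05)"
```

```text
t 0.25 pos [167.1 471.1 231.1] gap 0.0851 F [ 0.6  0.6 -0.1] q6 1.57 
 shift [-4.605e-01 -4.221e-01  3.000e-04] turn [-5.000e-04 -1.000e-04 -3.591e-01]
```

drive_tool([
  [-0.46,-0.422,0,0,0,-0.359,0.05],
  [-0.46,-0.422,0,0,0,-0.359,0.05],
  [-0.46,-0.422,0,0,0,-0.359,0.05],
  [-0.46,-0.422,0,0,0,-0.359,0.05],
  [-0.46,-0.422,0,0,0,-0.359,0.05],
])

```text
t: 0.67
position: [0.2613, 0.2929, 0.2313]
ee_rot: [[-1.0, -0.021, 0.0], [-0.021, 1.0, 0.0], [-0.0, 0.0, -1.0]]
contact_force: [1.4, 1.8, -0.3]
finger_gap: 0.0497
grasp_force: 0.0
```

```bash
python3 -c "
from h import *
rel((460,-80.6,231),91.05)"
```

```text
t 0.67 pos [261.3 292.9 231.3] gap 0.0497 F [ 1.4  1.8 -0.3] q6 0.82 
 shift [-1.909e-01 -3.776e-01  3.000e-04] turn [0.     0.0001 0.0024]
```

drive_tool([
  [-0.18,-0.37,0,0,0,0,0.05],
  [-0.18,-0.37,0,0,0,0,0.05],
  [-0.18,-0.37,0,0,0,0,0.05],
  [-0.18,-0.37,0,0,0,0,0.05],
  [-0.18,-0.37,0,0,0,0,0.05],
])

```text
t: 1.08
position: [0.3549, 0.1094, 0.2316]
ee_rot: [[-1.0, -0.018, 0.001], [-0.018, 1.0, 0.0], [-0.001, 0.0, -1.0]]
contact_force: [0.9, 0.4, -0.2]
finger_gap: 0.05
grasp_force: 0.0
```

```bash
python3 -c "
from h import *
rel((460,-80.6,231),91.05)"
```

```text
t 1.08 pos [354.9 109.4 231.6] gap 0.0500 F [ 0.9  0.4 -0.2] q6 0.28 
 shift [-0.1016 -0.1919  0.0006] turn [0.0003 0.0007 0.0001]
```

drive_tool([
  [-0.1016,-0.192,0,0,0,0,0.05],
  [-0.1016,-0.192,0,0,0,0,0.05],
  [-0.1016,-0.192,0,0,0,0,0.05],
  [-0.1016,-0.192,0,0,0,0,0.05],
  [-0.1016,-0.192,0,0,0,0,0.05],
])

```text
t: 1.5
position: [0.4559, -0.0733, 0.2314]
ee_rot: [[-1.0, -0.018, 0.0], [-0.018, 1.0, -0.0], [-0.0, -0.0, -1.0]]
contact_force: [0.3, 1.1, 0.0]
finger_gap: 0.0496
grasp_force: 0.0
```

drive_tool([
  [0,0,0.04,0,0,0,0.05],
  [0,0,0.08,0,0,0,0.05],
  [0,0,0.12,0,0,0,0.05],
  [0,0,0.14,0,0,0,0.05],
  [0,0,0.14,0,0,0,0.05],
])

```text
t: 1.92
position: [0.4524, -0.0707, 0.0874]
ee_rot: [[-1.0, -0.018, -0.007], [-0.018, 1.0, 0.001], [0.007, 0.001, -1.0]]
contact_force: [-0.9, 0.1, -0.3]
finger_gap: 0.0499
grasp_force: 0.0
```

```bash
python3 -c "
from h import *
rel((460,-80.6,30),91.05)
c,K,T=cam('scene'); cv2.imwrite('pics/s2.png',c[100:340,180:500].repeat(2,0).repeat(2,1))"
```

```text
t 1.92 pos [452.4 -70.7  87.4] gap 0.0499 F [-0.9  0.1 -0.3] q6 -0.17 
 shift [-0.0078 -0.0101  0.0574] turn [ 0.0012 -0.0067 -0.0005]
```

View pics/s2.png

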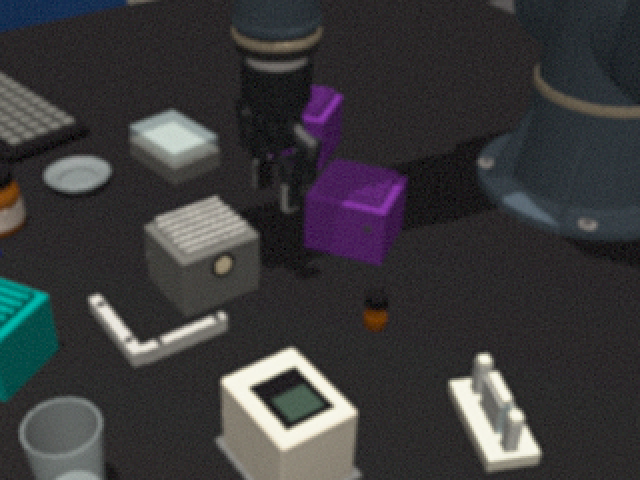

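The gripper is at (275,180) in this crop, between the lamp (205,255) and the purple box (355,215), in free space. Continue down, then push.

drive_tool([
  [-0.01,-0.0101,0.01,0,-0.0067,0,0.05],
  [-0.01,-0.0101,0.04,0,-0.0067,0,0.05],
  [-0.01,-0.0101,0.0574,0,-0.0067,0,0.05],
  [-0.01,-0.0101,0.0574,0,-0.0067,0,0.05],
])

```text
t: 2.3
position: [0.465, -0.0808, 0.0332]
ee_rot: [[-1.0, -0.018, 0.005], [-0.018, 1.0, 0.0], [-0.005, 0.0, -1.0]]
contact_force: [-1.7, 0.3, -0.9]
finger_gap: 0.0498
grasp_force: 0.0
```

```bash
python3 -c "
from h import *
c,K,T=cam('top'); print(ray(K,T,(373,318),.088))
rel((470,-80.6,30),91.05)"
```

```text
[ 0.4049828  -0.07335639  0.088     ]
t 2.35 pos [465.7 -80.9  34.7] gap 0.0500 F [0.1 0.3 0.8] q6 -0.19 
 shift [-0.0043  0.0002  0.0048] turn [ 0.0001  0.0062 -0.    ]
```

drive_tool([
  [-0.01,0,0.003,0,0.006,0,0.05],
  [-0.02,0,0.003,0,0.006,0,0.05],
  [-0.027,0,0.003,0,0.006,0,0.05],
  [-0.034,0,0.003,0,0.006,0,0.05],
  [-0.041,0,0.003,0,0.006,0,0.05],
])

```text
t: 2.77
position: [0.5075, -0.0802, 0.0326]
ee_rot: [[-1.0, -0.018, 0.002], [-0.018, 1.0, -0.0], [-0.002, -0.0, -1.0]]
contact_force: [-3.2, 0.2, 1.5]
finger_gap: 0.0501
grasp_force: 0.0
```

drive_tool([
  [-0.008,0,0,0,0,0,0.05],
  [-0.016,0,0,0,0,0,0.05],
  [-0.024,0,0,0,0,0,0.05],
  [-0.032,0,0,0,0,0,0.05],
  [-0.04,0,0,0,0,0,0.05],
])

```text
t: 3.18
position: [0.5473, -0.0794, 0.0312]
ee_rot: [[-1.0, -0.018, 0.001], [-0.018, 1.0, 0.0], [-0.001, 0.0, -1.0]]
contact_force: [-4.0, 0.5, 1.7]
finger_gap: 0.0498
grasp_force: 0.0
```

```bash
cat > look.py <<'E'
from h import *
rel((557,-80.6,30),91.05)
c,K,T=cam("top"); m=((c.max(2)>100)*255).astype(np.uint8); m[:165]=0;m[300:]=0;m[:,:300]=0;m[:,420:]=0
import sys
cv2.imwrite(sys.argv[1],cv2.resize(c[165:300,290:430],None,fx=4,fy=4,interpolation=cv2.INTER_CUBIC))
E
python3 look.py pics/t3.png
```

```text
t 3.18 pos [547.3 -79.4  31.2] gap 0.0498 F [-4.   0.5  1.7] q6 -0.16 
 shift [-0.0097 -0.0014  0.0012] turn [ 0.      0.0005 -0.0001]
```

View pics/t3.png

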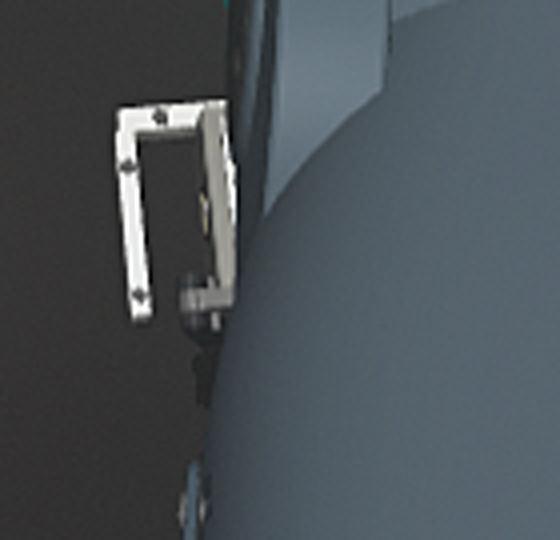

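The arm hides most of the lamp. What can be seen is its lens side at crop (210,200), nearly up to the stop's far bar, with about 10 mm to go. I'll creep in on force.

drive_tool([
  [-0.003,0,0,0,0,0,0.05],
  [-0.005,0,0,0,0,0,0.05],
  [-0.007,0,0,0,0,0,0.05],
  [-0.008,0,0,0,0,0,0.05],
])

```text
t: 3.57
position: [0.5546, -0.0793, 0.0312]
ee_rot: [[-1.0, -0.018, 0.001], [-0.018, 1.0, 0.0], [-0.001, 0.0, -1.0]]
contact_force: [-3.2, 0.1, -0.2]
finger_gap: 0.0502
grasp_force: 0.0
```

drive_tool([
  [-0.001,0,0,0,0,0,0.05],
  [-0.002,0,0,0,0,0,0.05],
])

```text
t: 3.73
position: [0.5563, -0.0793, 0.0313]
ee_rot: [[-1.0, -0.018, 0.0], [-0.018, 1.0, 0.0], [-0.0, 0.0, -1.0]]
contact_force: [-11.1, -0.2, 5.6]
finger_gap: 0.0496
grasp_force: 0.0
```

drive_tool([
  [-0.001,0,0,0,0,0,0.05],
  [-0.002,0,0,0,0,0,0.05],
])

```text
t: 3.9
position: [0.5563, -0.0791, 0.031]
ee_rot: [[-1.0, -0.018, -0.003], [-0.018, 1.0, 0.0], [0.003, 0.0, -1.0]]
contact_force: [-25.0, 1.1, 15.4]
finger_gap: 0.0501
grasp_force: 0.0
```

Contact with the far bar came at TCP x = 0.556. Back off, go up and around to the −y side.

drive_tool([
  [0.02,0,0,0,0,0,0.05],
  [0.045,0,0,0,0,0,0.05],
  [0.045,0,-0.03,0,0,0,0.05],
  [0.045,0,-0.07,0,0,0,0.05],
  [0.045,0,-0.1,0,0,0,0.05],
])

```text
t: 4.32
position: [0.5133, -0.08, 0.1337]
ee_rot: [[-1.0, -0.018, 0.002], [-0.018, 1.0, -0.0], [-0.002, -0.0, -1.0]]
contact_force: [0.8, -0.5, 0.9]
finger_gap: 0.0499
grasp_force: 0.0
```

```bash
python3 -c "
from h import *
rel((619,-165,135),1.05)"
```

```text
t 4.32 pos [513.3 -80.  133.7] gap 0.0499 F [ 0.8 -0.5  0.9] q6 -0.17 
 shift [-0.1042 -0.0868 -0.0011] turn [1.3000e-03 1.4000e-03 1.5705e+00]
```

drive_tool([
  [-0.026,-0.022,0,0,0,0.12,0.05],
  [-0.052,-0.044,0,0,0,0.24,0.05],
  [-0.078,-0.066,0,0,0,0.36,0.05],
  [-0.104,-0.087,0,0,0,0.48,0.05],
  [-0.104,-0.087,0,0,0,0.6,0.05],
])

```text
t: 4.73
position: [0.6227, -0.1685, 0.1304]
ee_rot: [[-0.831, 0.556, 0.002], [0.556, 0.831, -0.001], [-0.003, 0.001, -1.0]]
contact_force: [2.5, -0.9, -0.7]
finger_gap: 0.0501
grasp_force: 0.0
```

drive_tool([
  [0,0,0,0,0,0.12,0.05],
  [0,0,0,0,0,0.24,0.05],
  [0,0,0,0,0,0.36,0.05],
  [0,0,0,0,0,0.48,0.05],
  [0,0,0,0,0,0.6,0.05],
])

```text
t: 5.15
position: [0.6194, -0.1652, 0.1315]
ee_rot: [[-0.374, 0.928, 0.002], [0.928, 0.374, -0.0], [-0.001, 0.001, -1.0]]
contact_force: [-1.0, 0.1, -0.4]
finger_gap: 0.0503
grasp_force: 0.0
```

drive_tool([
  [0,0,0,0,0,0.12,0.05],
  [0,0,0,0,0,0.24,0.05],
  [0,0,0,0,0,0.37,0.05],
  [0,0,0,0,0,0.37,0.05],
])

```text
t: 5.48
position: [0.6194, -0.1652, 0.1315]
ee_rot: [[-0.013, 1.0, 0.001], [1.0, 0.013, -0.0], [-0.0, 0.001, -1.0]]
contact_force: [0.6, -1.0, -0.3]
finger_gap: 0.0499
grasp_force: 0.0
```

```bash
sed -i 's/rel.*91.05)/rel((619,-160,26),1.05)/' look.py; python3 look.py pics/t4.png
```

```text
t 5.48 pos [ 619.4 -165.2  131.5] gap 0.0499 F [ 0.6 -1.  -0.3] q6 1.30 
 shift [ 0.0052 -0.0005  0.1055] turn [ 0.0014  0.0001 -0.0058]
```

View pics/t4.png

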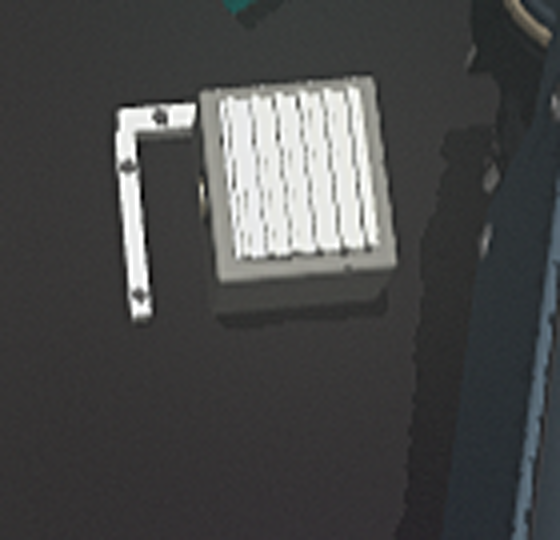

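The lamp (crop corners 198,93 to 395,268) sits flat against the far bar, about 30 mm short of the cross bar. Next I'll descend and push +y.

drive_tool([
  [0,0,0.035,0,0,-0.006,0.05],
  [0,0,0.07,0,0,-0.006,0.05],
  [0,0,0.1045,0,0,-0.006,0.05],
  [0,0,0.1045,0,0,-0.006,0.05],
])

```text
t: 5.87
position: [0.6154, -0.1641, 0.0206]
ee_rot: [[-0.03, 1.0, -0.008], [1.0, 0.03, 0.002], [0.002, -0.008, -1.0]]
contact_force: [-1.5, -0.4, -1.1]
finger_gap: 0.0498
grasp_force: 0.0
```

drive_tool([
  [0.01,0,0,0,0,0,0.05],
  [0.02,0,0,0,0,0,0.05],
  [0.027,0,0,0,0,0,0.05],
  [0.034,0,0,0,0,0,0.05],
  [0.041,0,0,0,0,0,0.05],
])

```text
t: 6.28
position: [0.6192, -0.1235, 0.0286]
ee_rot: [[-0.026, 1.0, 0.003], [1.0, 0.026, -0.001], [-0.001, 0.003, -1.0]]
contact_force: [0.3, -2.8, 1.6]
finger_gap: 0.0501
grasp_force: 0.0
```

```bash
python3 -c "
from h import *
rel((619,-104,26),1.05)"
```

```text
t 6.28 pos [ 619.2 -123.5   28.6] gap 0.0501 F [ 0.3 -2.8  1.6] q6 1.35 
 shift [0.0195 0.0003 0.0026] turn [0.0034 0.0011 0.0076]
```

drive_tool([
  [0.005,0,0.003,0,0,0.0076,0.05],
  [0.009,0,0.003,0,0,0.0076,0.05],
  [0.013,0,0.003,0,0,0.0076,0.05],
  [0.016,0,0.003,0,0,0.0076,0.05],
])

```text
t: 6.62
position: [0.6177, -0.1078, 0.0239]
ee_rot: [[-0.017, 1.0, 0.001], [1.0, 0.017, -0.0], [-0.0, 0.001, -1.0]]
contact_force: [0.1, -4.2, 2.2]
finger_gap: 0.05
grasp_force: 0.0
```

drive_tool([
  [0.001,0,0,0,0,0,0.05],
  [0.002,0,0,0,0,0,0.05],
])

```text
t: 6.78
position: [0.6176, -0.1062, 0.0238]
ee_rot: [[-0.017, 1.0, 0.001], [1.0, 0.017, -0.0], [-0.0, 0.001, -1.0]]
contact_force: [-0.3, -3.7, 2.3]
finger_gap: 0.0502
grasp_force: 0.0
```

drive_tool([
  [0.001,0,0,0,0,0,0.05],
  [0.001,0,0,0,0,0,0.05],
])

```text
t: 6.95
position: [0.6176, -0.1055, 0.0239]
ee_rot: [[-0.017, 1.0, 0.001], [1.0, 0.017, -0.0], [-0.0, 0.001, -1.0]]
contact_force: [-0.1, -4.7, 1.0]
finger_gap: 0.0501
grasp_force: 0.0
```

drive_tool([
  [0.001,0,0,0,0,0,0.05],
  [0.0015,0,0,0,0,0,0.05],
])

```text
t: 7.12
position: [0.6178, -0.105, 0.0242]
ee_rot: [[-0.016, 1.0, 0.001], [1.0, 0.016, -0.002], [-0.002, 0.001, -1.0]]
contact_force: [-2.1, -14.8, 6.7]
finger_gap: 0.05
grasp_force: 0.0
```

drive_tool([
  [0.0005,0,0,0,0,0,0.05],
  [0.0005,0,0,0,0,0,0.05],
])

```text
t: 7.28
position: [0.618, -0.1047, 0.0244]
ee_rot: [[-0.016, 1.0, 0.002], [1.0, 0.016, -0.002], [-0.002, 0.002, -1.0]]
contact_force: [0.0, -12.3, 5.4]
finger_gap: 0.0502
grasp_force: 0.0
```

drive_tool([
  [-0.015,0,0,0,0,0,0.05],
  [-0.045,0,0,0,0,0,0.05],
  [-0.045,0,-0.03,0,0,0,0.05],
  [-0.045,0,-0.07,0,0,0,0.05],
  [-0.045,0,-0.105,0,0,0,0.05],
])

```text
t: 7.7
position: [0.6175, -0.149, 0.1299]
ee_rot: [[-0.016, 1.0, -0.001], [1.0, 0.016, 0.001], [0.001, -0.001, -1.0]]
contact_force: [0.6, 0.1, 0.2]
finger_gap: 0.0502
grasp_force: 0.0
```

```bash
python3 look.py pics/t5.png; python3 -c "
from h import *
rel((512,-47,130),91.05)"
```

```text
t 7.70 pos [ 617.5 -149.   129.9] gap 0.0502 F [0.6 0.1 0.2] q6 1.32 
 shift [-0.0111  0.0014  0.1039] turn [-0.0007 -0.0012 -0.0018]
t 7.75 pos [ 620.4 -149.5  137.6] gap 0.0503 F [ 0.9 -0.1  8.2] q6 1.32 
 shift [ 0.1043 -0.1068  0.0066] turn [ 0.0055  0.0073 -1.5723]
```

View pics/t5.png

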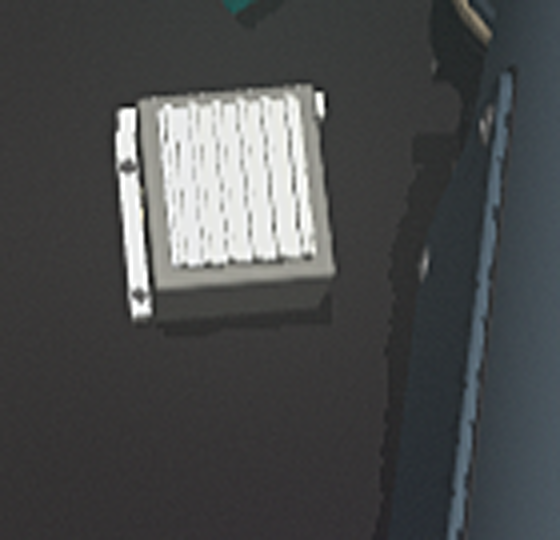

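The lamp (crop 140,97 to 333,275) now lies against both bars. I'll check the gaps in numbers.

```bash
python3 - <<'E'
from h import *
np.set_printoptions(precision=2,suppress=True)
c,K,T=cam("top"); X=lambda x,y:(290+x/4-.4,165+y/4-.4)
for n,a,b in(("far",(140,97),(315,85)),("left",(140,97),(155,283)),("right",(315,85),(333,275)),("near",(155,283),(333,275))):
    p,d,r=edge(c,K,T,X(*a),X(*b),.076,w=2); d=d*np.sign(d[np.argmax(abs(d))])
    print(n,p,"ang %.2f"%np.degrees(np.arctan2(-d[0],d[1]) if abs(d[1])>abs(d[0]) else np.arctan2(d[1],d[0])),r)
E
```

```text
far [665.56 -42.23] ang 0.76 0.37594748
left [616.19   0.39] ang 0.21 0.24085592
right [611.67 -90.56] ang 0.75 0.13011277
near [567.99 -46.8 ] ang 0.89 0.09956437
```

drive_tool([
  [0.02,-0.021,0,0,0,-0.12,0.05],
  [0.05,-0.053,0,0,0,-0.24,0.05],
  [0.075,-0.08,0,0,0,-0.36,0.05],
  [0.104,-0.107,0,0,0,-0.48,0.05],
  [0.104,-0.107,0,0,0,-0.6,0.05],
])

```text
t: 8.22
position: [0.5041, -0.0428, 0.1279]
ee_rot: [[-0.585, 0.811, -0.004], [0.811, 0.585, 0.002], [0.004, -0.002, -1.0]]
contact_force: [0.1, -0.8, 0.2]
finger_gap: 0.0496
grasp_force: 0.0
```

drive_tool([
  [0,0,0,0,0,-0.12,0.05],
  [0,0,0,0,0,-0.24,0.05],
  [0,0,0,0,0,-0.36,0.05],
  [0,0,0,0,0,-0.48,0.05],
  [0,0,0,0,0,-0.6,0.05],
])

```text
t: 8.63
position: [0.5093, -0.0463, 0.1284]
ee_rot: [[-0.94, 0.34, -0.0], [0.34, 0.94, 0.001], [0.0, 0.001, -1.0]]
contact_force: [0.8, 0.3, -0.0]
finger_gap: 0.0499
grasp_force: 0.0
```

drive_tool([
  [0,0,0,0,0,-0.12,0.05],
  [0,0,0,0,0,-0.24,0.05],
  [0,0,0,0,0,-0.371,0.05],
  [0,0,0,0,0,-0.371,0.05],
])

```text
t: 8.97
position: [0.5093, -0.0463, 0.1284]
ee_rot: [[-1.0, -0.024, -0.0], [-0.024, 1.0, 0.001], [0.0, 0.001, -1.0]]
contact_force: [-0.6, -0.1, -0.1]
finger_gap: 0.0502
grasp_force: 0.0
```

```bash
python3 -c "
from h import *
rel((515,-48.5,25),91.05)"
```

```text
t 8.97 pos [509.3 -46.3 128.4] gap 0.0502 F [-0.6 -0.1 -0.1] q6 -0.12 
 shift [-0.0056 -0.0024  0.1034] turn [ 0.0007 -0.      0.0056]
```

drive_tool([
  [-0.0056,-0.0024,0.035,0,0,0.0056,0.05],
  [-0.0056,-0.0024,0.07,0,0,0.0056,0.05],
  [-0.0056,-0.0024,0.103,0,0,0.0056,0.05],
  [-0.0056,-0.0024,0.103,0,0,0.0056,0.05],
])

```text
t: 9.3
position: [0.5113, -0.0482, 0.0204]
ee_rot: [[-1.0, -0.008, -0.008], [-0.008, 1.0, 0.001], [0.008, 0.001, -1.0]]
contact_force: [-1.8, 0.2, -1.2]
finger_gap: 0.0501
grasp_force: 0.0
```

drive_tool([
  [-0.01,0,0,0,0,0,0.05],
  [-0.02,0,0,0,0,0,0.05],
  [-0.03,0,0,0,0,0,0.05],
  [-0.034,0,0,0,0,0,0.05],
])

```text
t: 9.63
position: [0.551, -0.0481, 0.0274]
ee_rot: [[-1.0, -0.009, 0.002], [-0.009, 1.0, 0.0], [-0.002, 0.0, -1.0]]
contact_force: [0.4, 0.8, -0.2]
finger_gap: 0.0503
grasp_force: 0.0
```

drive_tool([
  [-0.001,0,0,0,0,0,0.05],
  [-0.003,0,0,0,0,0,0.05],
])

```text
t: 9.8
position: [0.5522, -0.048, 0.0265]
ee_rot: [[-1.0, -0.011, 0.001], [-0.011, 1.0, 0.0], [-0.001, 0.0, -1.0]]
contact_force: [0.2, -0.3, 0.3]
finger_gap: 0.0503
grasp_force: 0.0
```

drive_tool([
  [-0.001,0,0,0,0,-0.0075,0.05],
  [-0.002,0,0,0,0,-0.0075,0.05],
])

```text
t: 9.97
position: [0.5536, -0.0479, 0.026]
ee_rot: [[-1.0, -0.02, -0.0], [-0.02, 1.0, 0.0], [0.0, 0.0, -1.0]]
contact_force: [-3.6, -0.0, 1.6]
finger_gap: 0.0502
grasp_force: 0.0
```

drive_tool([
  [-0.001,0,0,0,0,0,0.05],
  [-0.001,0,0,0,0,0,0.05],
])

```text
t: 10.13
position: [0.5543, -0.0478, 0.0256]
ee_rot: [[-1.0, -0.019, -0.001], [-0.019, 1.0, 0.0], [0.001, 0.0, -1.0]]
contact_force: [-5.9, -0.8, 1.1]
finger_gap: 0.0502
grasp_force: 0.0
```

drive_tool([
  [-0.001,0,0,0,0,0,0.05],
  [-0.001,0,0,0,0,0,0.05],
])

```text
t: 10.3
position: [0.5545, -0.0477, 0.0254]
ee_rot: [[-1.0, -0.019, -0.002], [-0.019, 1.0, 0.0], [0.002, 0.0, -1.0]]
contact_force: [-9.7, 0.9, 3.8]
finger_gap: 0.0498
grasp_force: 0.0
```

drive_tool([
  [-0.001,0,0,0,0,0,0.05],
  [-0.001,0,0,0,0,0,0.05],
])

```text
t: 10.47
position: [0.5547, -0.0477, 0.0252]
ee_rot: [[-1.0, -0.019, -0.004], [-0.019, 1.0, 0.0], [0.004, 0.0, -1.0]]
contact_force: [-14.7, 0.8, 5.5]
finger_gap: 0.0499
grasp_force: 0.0
```

drive_tool([
  [-0.001,0,0,0,0,0,0.05],
  [-0.001,0,0,0,0,0,0.05],
])

```text
t: 10.63
position: [0.5549, -0.0476, 0.025]
ee_rot: [[-1.0, -0.019, -0.005], [-0.019, 1.0, 0.0], [0.005, 0.0, -1.0]]
contact_force: [-19.1, 1.2, 8.5]
finger_gap: 0.0499
grasp_force: 0.0
```

The lamp is firmly seated in both directions. Retreat and go to the rack.

drive_tool([
  [0.006,0,0,0,0,0,0.05],
  [0.035,0,0,0,0,0,0.05],
  [0.045,0,-0.03,0,0,0,0.05],
  [0.045,0,-0.07,0,0,0,0.05],
  [0.045,0,-0.11,0,0,0,0.05],
])

```text
t: 11.05
position: [0.5114, -0.0485, 0.1368]
ee_rot: [[-1.0, -0.019, -0.001], [-0.019, 1.0, 0.0], [0.001, 0.0, -1.0]]
contact_force: [1.9, -0.3, 0.8]
finger_gap: 0.0501
grasp_force: 0.0
```

```bash
python3 -c "
from h import *
rel((422.5,268,150),158.2)"
```

```text
t 11.05 pos [511.4 -48.5 136.8] gap 0.0501 F [ 1.9 -0.3  0.8] q6 -0.11 
 shift [ 0.0828  0.3182 -0.013 ] turn [ 1.0000e-03 -9.0000e-04 -1.1711e+00]
```

drive_tool([
  [0.01,0.039,-0.013,0,0,-0.12,0.05],
  [0.02,0.078,-0.013,0,0,-0.24,0.05],
  [0.03,0.117,-0.013,0,0,-0.36,0.05],
  [0.04,0.156,-0.013,0,0,-0.48,0.05],
  [0.05,0.195,-0.013,0,0,-0.58,0.05],
])

```text
t: 11.47
position: [0.4586, 0.1469, 0.1492]
ee_rot: [[-0.822, -0.569, 0.002], [-0.569, 0.822, 0.0], [-0.002, -0.001, -1.0]]
contact_force: [1.7, 0.4, 0.1]
finger_gap: 0.0499
grasp_force: 0.0
```

```bash
python3 -c "
from h import *
rel((422.5,268,150),158.2)"
```

```text
t 11.47 pos [458.6 146.9 149.2] gap 0.0499 F [1.7 0.4 0.1] q6 -0.30 
 shift [-0.0392  0.1201 -0.0008] turn [-0.0011  0.0014 -0.5851]
```

drive_tool([
  [-0.01,0.03,0,0,0,-0.12,0.05],
  [-0.02,0.06,0,0,0,-0.24,0.05],
  [-0.03,0.09,0,0,0,-0.36,0.05],
  [-0.039,0.12,0,0,0,-0.48,0.05],
  [-0.039,0.12,0,0,0,-0.58,0.05],
])

```text
t: 11.88
position: [0.4224, 0.2706, 0.1488]
ee_rot: [[-0.372, -0.928, 0.001], [-0.928, 0.372, 0.002], [-0.002, -0.0, -1.0]]
contact_force: [-0.4, -0.6, 0.5]
finger_gap: 0.0499
grasp_force: 0.0
```

drive_tool([
  [0,0,0.02,0,0,0,0.05],
  [0,0,0.03,0,0,0,0.05],
  [0,0,0.03,0,0,0,0.05],
])

```text
t: 12.13
position: [0.4227, 0.2657, 0.1168]
ee_rot: [[-0.382, -0.924, -0.002], [-0.924, 0.382, -0.002], [0.002, 0.001, -1.0]]
contact_force: [-1.4, -0.2, -0.2]
finger_gap: 0.0499
grasp_force: 0.0
```

```bash
python3 - <<'E'
from h import *
rel((422.5,268,120),158.2)
c,K,T=cam("wrist"); cv2.imwrite("pics/w1.png",c); print(K[0,0],T.round(3))
y=np.array([.3714,.9285]);x=np.array([.9285,-.3714]); o=np.array([422.5,268])
for dx in(-4.75,4.75):
  for dy in(-19,19): print(proj(K,T,np.r_[(o+dx*x+dy*y)/1000,.055]).round(1))
E
```

```text
t 12.13 pos [422.7 265.7 116.8] gap 0.0499 F [-1.4 -0.2 -0.2] q6 -0.62 
 shift [-0.0021  0.0011 -0.0032] turn [ 0.0012 -0.0022 -0.0116]
386.2800232280225 [[-0.924  0.368  0.107  0.395]
 [ 0.383  0.886  0.263  0.199]
 [ 0.002  0.283 -0.959  0.261]
 [ 0.     0.     0.     1.   ]]
[333.5 228.4]
[333.8 291.6]
[316.3 228.7]
[317.5 291.8]
```

View pics/w1.png

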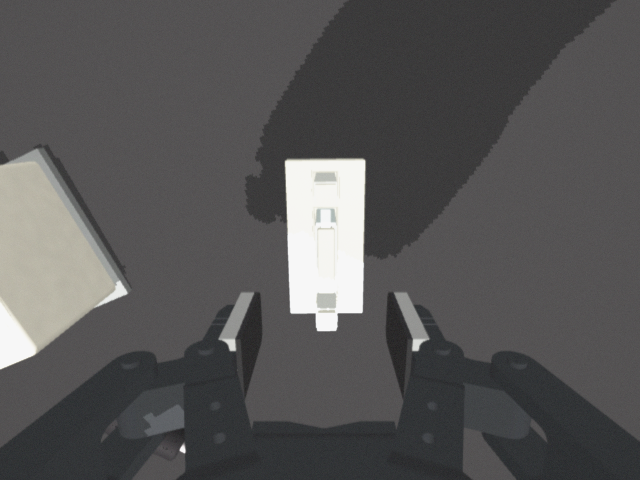

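Wrist view: rack at (287–364, 160–313), long cuvette's lid at about (317–335, 226–280), short cuvettes at (326,185) and (326,315). The lid agrees with the prediction across the jaws. I'll check along its length with a pixel profile.

```bash
python3 - <<'E'
import cv2
g=cv2.imread("pics/w1.png").min(2)
print(g[160:335,326]); 
for r in(235,250,265): print(g[r,305:350])
E
```

```text
[210 237 242 242 243 242 243 243 243 242 238 219 200 184 186 185 181 186
 184 183 188 212 233 226 219 240 242 242 241 242 242 242 242 242 242 242
 242 242 242 242 242 242 242 242 242 241 238 225 217 227 244 245 244 245
 245 245 244 245 244 245 244 245 247 247 247 247 247 245 200 215 238 242
 242 241 241 241 242 242 241 241 241 241 242 242 241 242 242 242 241 241
 241 241 242 241 242 241 241 240 241 241 241 241 241 241 241 241 241 242
 241 241 241 241 241 242 241 241 241 243 247 247 247 247 247 247 247 247
 247 247 247 247 247 247 247 210 184 185 183 184 182 182 182 183 183 183
 182 182 184 190 222 238 192 180 195 246 247 247 247 247 247 247 247 247
 247 247 247 247 247 247 247 247 246 134  83  83  83]
[247 247 247 247 243 242 242 241 237 234 242 241 221 232 240 241 241 241
 241 241 241 241 242 242 242 242 242 241 238 227 241 241 228 237 241 242
 242 242 242 242 242 242 242 242 242]
[247 247 247 247 247 247 247 247 247 247 245 242 223 230 240 241 241 241
 242 242 241 241 241 241 241 242 242 242 238 227 241 242 233 246 247 245
 242 242 243 242 242 242 242 242 241]
[247 247 247 247 247 247 247 247 247 247 246 243 233 231 240 241 241 241
 241 241 242 241 241 241 241 241 241 241 237 229 241 244 247 247 247 247
 247 247 247 247 247 247 247 247 247]
```

Lid edges 228 to 292.5 and 317.3 to 334.2, within half a pixel of the prediction, so the cuvette pose holds. Descend.

drive_tool([
  [-0.0021,0.0013,0.01,0,0,-0.0116,0.05],
  [-0.0021,0.0013,0.03,0,0,-0.0116,0.05],
  [-0.0021,0.0013,0.05,0,0,-0.0116,0.05],
  [-0.0021,0.0013,0.06,0,0,-0.0116,0.05],
  [-0.0021,0.0013,0.06,0,0,-0.0116,0.05],
])

```text
t: 12.6
position: [0.4226, 0.2681, 0.057]
ee_rot: [[-0.371, -0.929, -0.002], [-0.929, 0.371, -0.001], [0.002, 0.001, -1.0]]
contact_force: [-0.8, -0.2, -0.6]
finger_gap: 0.0499
grasp_force: 0.0
```

```bash
python3 -c "
from h import *
rel((422.3,268.1,18.8),158.2)"
```

```text
t 12.60 pos [422.6 268.1  57. ] gap 0.0499 F [-0.8 -0.2 -0.6] q6 -0.63 
 shift [-0.      0.0002  0.0382] turn [ 0.0011 -0.002   0.0004]
```

drive_tool([
  [0,0.0002,0.012,0.001,-0.002,0,0.05],
  [0,0.0002,0.022,0.001,-0.002,0,0.05],
  [0,0.0002,0.03,0.001,-0.002,0,0.05],
  [0,0.0002,0.035,0.001,-0.002,0,0.05],
  [0,0.0002,0.036,0.001,-0.002,0,0.05],
])

```text
t: 13.02
position: [0.4231, 0.2687, 0.0221]
ee_rot: [[-0.371, -0.929, 0.002], [-0.929, 0.371, 0.001], [-0.001, -0.001, -1.0]]
contact_force: [0.4, -0.0, 0.3]
finger_gap: 0.05
grasp_force: 0.0
```

drive_tool([
  [0,0,0,0,0,0,0.05],
  [0,0,0,0,0,0,0.05],
])

```text
t: 13.18
position: [0.4236, 0.2691, 0.0231]
ee_rot: [[-0.371, -0.929, 0.003], [-0.929, 0.371, 0.002], [-0.003, -0.002, -1.0]]
contact_force: [0.0, 0.8, -1.5]
finger_gap: 0.0499
grasp_force: 0.0
```

```bash
python3 -c "
from h import *
rel((422.3,268.1,18.8),158.2)"
```

```text
t 13.18 pos [423.6 269.1  23.1] gap 0.0499 F [ 0.   0.8 -1.5] q6 -0.63 
 shift [0.0014 0.0009 0.0043] turn [-0.0019  0.0026  0.0008]
```

drive_tool([
  [0.0012,0.0008,0.002,-0.002,0.0026,0,0.05],
  [0.0014,0.0009,0.004,-0.002,0.0026,0,0.05],
  [0.0014,0.0009,0.004,-0.002,0.0026,0,0.05],
  [0.0014,0.0009,0.004,-0.002,0.0026,0,0.05],
])

```text
t: 13.52
position: [0.422, 0.2679, 0.0187]
ee_rot: [[-0.371, -0.929, -0.001], [-0.929, 0.371, -0.0], [0.0, 0.0, -1.0]]
contact_force: [0.1, -1.7, -1.3]
finger_gap: 0.0499
grasp_force: 0.0
```

```bash
python3 -c "
from h import *
rel((422.3,268.1,18.8),158.2)"
```

```text
t 13.52 pos [422.  267.9  18.7] gap 0.0499 F [ 0.1 -1.7 -1.3] q6 -0.63 
 shift [-0.0003 -0.0002 -0.0001] turn [ 0.0004 -0.0004  0.0008]
```

Accurate. Close gently.

drive_tool([
  [0,0,0,0,0,0,0.03],
  [0,0,0,0,0,0,0.02],
  [0,0,0,0,0,0,0.015],
  [0,0,0,0,0,0,0.009],
  [0,0,0,0,0,0,0.009],
], force=25)

```text
t: 13.93
position: [0.4221, 0.268, 0.0189]
ee_rot: [[-0.371, -0.929, -0.0], [-0.929, 0.371, -0.0], [0.0, 0.0, -1.0]]
contact_force: [-0.3, 0.1, 2.5]
finger_gap: 0.0122
grasp_force: 26.8
```

drive_tool([
  [0,0,0,0,0,0,0.009],
  [0,0,0,0,0,0,0.009],
  [0,0,0,0,0,0,0.009],
])

```text
t: 14.18
position: [0.4221, 0.268, 0.0188]
ee_rot: [[-0.371, -0.929, -0.0], [-0.929, 0.371, -0.0], [0.0, 0.0, -1.0]]
contact_force: [0.4, -0.4, 4.3]
finger_gap: 0.0125
grasp_force: 26.9
```

drive_tool([
  [0,0,-0.004,0,0,0,0.009],
  [0,0,-0.01,0,0,0,0.009],
  [0,0,-0.018,0,0,0,0.009],
  [0,0,-0.03,0,0,0,0.009],
  [0,0,-0.045,0,0,0,0.009],
])

```text
t: 14.6
position: [0.4217, 0.2677, 0.0644]
ee_rot: [[-0.371, -0.929, -0.001], [-0.929, 0.371, -0.001], [0.001, 0.001, -1.0]]
contact_force: [-0.4, 0.3, -0.3]
finger_gap: 0.0123
grasp_force: 26.5
```

drive_tool([
  [0,0,-0.02,0,0,0,0.009],
  [0,0,-0.045,0,0,0,0.009],
  [0,0,-0.07,0,0,0,0.009],
  [0,0,-0.085,0,0,0,0.009],
  [0,0,-0.09,0,0,0,0.009],
])

```text
t: 15.02
position: [0.4231, 0.2686, 0.1569]
ee_rot: [[-0.371, -0.929, 0.003], [-0.929, 0.371, 0.002], [-0.003, -0.002, -1.0]]
contact_force: [0.3, 0.6, 0.4]
finger_gap: 0.0122
grasp_force: 26.5
```

```bash
python3 -c "
from h import *
rel((616.3,73.2,150),181.05)"
```

```text
t 15.02 pos [423.1 268.6 156.9] gap 0.0122 F [0.3 0.6 0.4] q6 -0.63 
 shift [ 0.11   -0.2518  0.0071] turn [-0.0026  0.0025 -0.398 ]
```

drive_tool([
  [0.006,-0.014,0,-0.0026,0.0025,-0.04,0.009],
  [0.018,-0.04,0,-0.0026,0.0025,-0.1,0.009],
  [0.031,-0.07,0,-0.0026,0.0025,-0.18,0.009],
  [0.044,-0.1,0,-0.0026,0.0025,-0.26,0.009],
  [0.057,-0.13,0,-0.0026,0.0025,-0.34,0.009],
])

```text
t: 15.43
position: [0.5222, 0.1657, 0.1534]
ee_rot: [[-0.035, -0.999, -0.004], [-0.999, 0.035, -0.002], [0.002, 0.004, -1.0]]
contact_force: [0.6, 0.4, 0.3]
finger_gap: 0.012
grasp_force: 26.4
```

```bash
python3 -c "
from h import *
rel((616.3,73.2,150),181.05)"
```

```text
t 15.43 pos [522.2 165.7 153.4] gap 0.0120 F [0.6 0.4 0.3] q6 -1.23 
 shift [ 0.0891 -0.0973  0.0032] turn [ 0.004  -0.0022 -0.0536]
```

drive_tool([
  [0.022,-0.024,0,0.002,-0.001,-0.015,0.009],
  [0.045,-0.05,0,0.004,-0.002,-0.03,0.009],
  [0.066,-0.072,0,0.004,-0.002,-0.0536,0.009],
  [0.081,-0.088,0,0.004,-0.002,-0.0536,0.009],
  [0.089,-0.097,0,0.004,-0.002,-0.0536,0.009],
])

```text
t: 15.85
position: [0.6163, 0.0718, 0.1527]
ee_rot: [[0.012, -1.0, -0.0], [-1.0, -0.012, -0.001], [0.001, 0.0, -1.0]]
contact_force: [0.7, 0.9, -0.7]
finger_gap: 0.0119
grasp_force: 26.4
```

drive_tool([
  [0,0,0,0,0,0,0.009],
  [0,0,0.003,0,0,0,0.009],
  [0,0,0.01,0,0,0,0.009],
  [0,0,0.02,0,0,0,0.009],
  [0,0,0.025,0,0,0,0.009],
])

```text
t: 16.27
position: [0.614, 0.0747, 0.1268]
ee_rot: [[0.015, -1.0, -0.001], [-1.0, -0.015, -0.0], [0.0, 0.001, -1.0]]
contact_force: [-0.6, 0.0, -1.5]
finger_gap: 0.0121
grasp_force: 26.4
```

```bash
python3 -c "
from h import *
rel((616.3,73.2,49.8),181.05)"
```

```text
t 16.27 pos [614.   74.7 126.8] gap 0.0121 F [-0.6  0.  -1.5] q6 -1.46 
 shift [ 0.0016 -0.0024  0.077 ] turn [ 0.0011 -0.0002 -0.0034]
```

drive_tool([
  [0.0016,-0.0024,0.02,0,0,-0.0034,0.009],
  [0.0016,-0.0024,0.04,0,0,-0.0034,0.009],
  [0.0016,-0.0024,0.058,0,0,-0.0034,0.009],
  [0.0016,-0.0024,0.07,0,0,-0.0034,0.009],
  [0.0016,-0.0024,0.0765,0,0,-0.0034,0.009],
])

```text
t: 16.68
position: [0.616, 0.0728, 0.0498]
ee_rot: [[0.018, -1.0, -0.002], [-1.0, -0.018, -0.0], [0.0, 0.002, -1.0]]
contact_force: [0.0, 0.8, -0.3]
finger_gap: 0.0117
grasp_force: 26.4
```

drive_tool([
  [0,0,0,0,0,0,0.009],
  [0,0,0,0,0,0,0.009],
  [0,0,0,0,0,0,0.009],
])

```text
t: 16.93
position: [0.618, 0.0727, 0.0529]
ee_rot: [[0.018, -1.0, 0.002], [-1.0, -0.018, 0.0], [0.0, -0.002, -1.0]]
contact_force: [0.2, -0.4, 0.2]
finger_gap: 0.0122
grasp_force: 26.4
```

```bash
python3 - <<'E'
from h import *
rel((616.3,73.2,49.8),181.05)
c,K,T=cam("scene"); a=c[225:375,220:380]
w,K2,T2=cam("wrist"); cv2.imwrite("pics/w2.png",w); cv2.imwrite("pics/s9.png",c)
big=cv2.resize(a,(480,450),interpolation=cv2.INTER_CUBIC)
cv2.imwrite("pics/end.png",np.hstack([big,cv2.resize(w,(320,240))[:,:].repeat(1,0) if 0 else cv2.copyMakeBorder(cv2.resize(w,(320,240)),0,210,0,0,cv2.BORDER_CONSTANT)]))
E
```

```text
t 16.93 pos [618.   72.7  52.9] gap 0.0122 F [ 0.2 -0.4  0.2] q6 -1.47 
 shift [-0.0005  0.0017  0.0031] turn [-0.0017 -0.     -0.0008]
```

View pics/end.png

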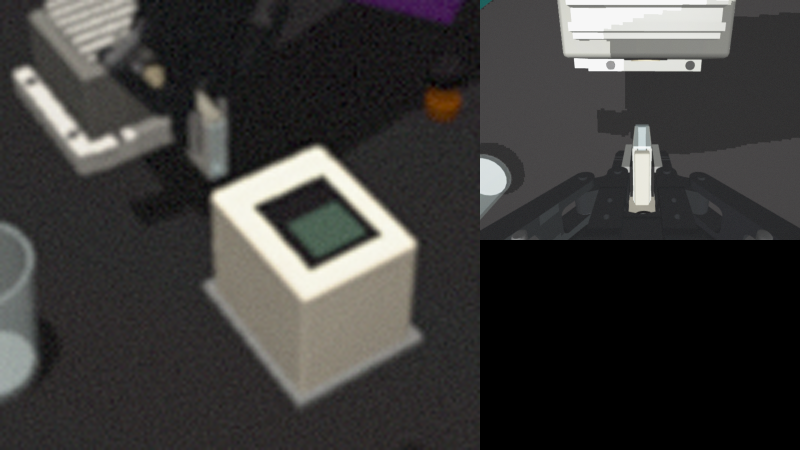

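The cuvette is upright in the gap (left crop 208,135) between the lamp lens (153,75) and the detector, and the wrist view shows it square to the lamp. To settle a 1–2 mm doubt across the beam, I'll measure the lamp relative to the cuvette in the wrist and scene views.

```bash
python3 - <<'E'
from h import *
np.set_printoptions(precision=2,suppress=True)
w,K,T=cam("wrist"); 
g=w.min(2)
for r in(60,80,95,104): 
    e=np.abs(np.diff(cv2.GaussianBlur(w,(3,3),0).astype(int).sum(2)[r])); print(r,[(int(i),int(e[i])) for i in np.where(e>45)[0] if 130<i<540 and (i<210 or i>470)])
for r in(320,350,380,400): print(r,g[r,300:350])
print("cols",g[90:150:2,250], "lidcol",g[225:440:3,323])
p=lambda u,v,z:(ray(K,T,(u,v),z)*1000)
# lamp vertical corner candidates
print(p(160,108,.076),p(504,108,.076))
s,Ks,Ts=cam("scene"); m=cv2.inRange(cv2.cvtColor(s,cv2.COLOR_BGR2HSV),(8,40,90),(30,200,255)); m[:235]=0;m[262:]=0;m[:,:262]=0;m[:,282:]=0
M=cv2.moments(m,True);u=(M["m10"]/M["m00"],M["m01"]/M["m00"]);print("lens",u,M["m00"],ray(Ks,Ts,u,.055)*1000)
E
```

```text
60 [(159, 82), (160, 132), (161, 75), (489, 89), (490, 84), (503, 71), (504, 74)]
80 [(161, 72), (162, 125), (163, 80), (197, 76), (198, 52), (500, 48), (501, 86), (502, 61)]
95 [(163, 73), (164, 137), (165, 87), (499, 79), (500, 64)]
104 [(164, 73), (165, 131), (166, 90), (497, 46), (498, 87), (499, 60)]
320 [ 96  52  37  48 112 213 224 222 190 191 209 218 223 224 221 223 221 222
 223 222 223 224 223 223 224 223 222 224 222 222 223 224 222 223 223 221
 223 217 211 199 222 225 221 129  58  42  45  80 114 121]
350 [ 54  55  58  56  52 111 215 226 222 190 200 215 221 222 223 223 222 223
 221 223 222 223 222 222 223 223 224 222 223 221 224 223 223 222 223 222
 221 214 202 205 223 219 124  59  55  53  55  56  47  43]
380 [ 54  55  55  51  55  79 176 221 221 179 196 212 220 222 223 221 222 221
 222 223 223 222 221 221 221 221 224 222 222 222 222 223 223 224 222 223
 219 212 193 221 222 187  95  60  56  59  53  57  42  36]
400 [150 149 148 146 146 154 208 216 224 195 193 209 219 221 220 223 220 223
 220 221 223 221 222 220 221 220 220 222 222 222 223 223 221 222 222 221
 217 211 200 218 216 213 162 144 147 150 145 142 143 117]
cols [210 212 212 212 212 211 211 211 206 190 175 162 129  86 229 247 247 247
 247 247 247 247 247 247 247 247 202  70  73  70] lidcol [ 49  49  45  51  45  49  46  50  93 118 200 201 204 203 203 200 202 201
 200 200 202 201 204 245 234 199 143 159 218 224 223 224 223 223 223 223
 223 223 222 223 223 222 223 223 223 223 222 223 223 224 222 221 222 221
 221 221 223 221 222 221 221 220 152 151 151 145  38  56  43  40  36  39]
[668.24  -3.49  76.  ] [565.75  -5.2   76.  ]
lens (270.75757575757575, 249.66666666666666) 33.0 [612.02  -5.18  55.  ]
```

```bash
python3 - <<'E'
from h import *
np.set_printoptions(precision=2,suppress=True)
s=arm.observe(); w,K,T=cam("wrist"); z=s["position"][2]+.0362; print(np.array(s["position"])*1000)
for uv in((324.1,320),(324,350),(323.9,380),(324,306),(324,411)): print(uv,ray(K,T,uv,z)*1000)
for z in(.072,.076,.088): print(z,ray(K,T,(165.5,104),z)*1000,ray(K,T,(498.3,104),z)*1000)
S,Ks,Ts=cam("scene"); a=ray(Ks,Ts,(270.76,249.67),.055)*1000;b=ray(Ks,Ts,(270.76,249.67),.065)*1000; t=(-2.5-a[1])/(b[1]-a[1]);print(a+t*(b-a))
E
```

```text
[617.99  72.56  52.73]
(324.1, 320) [618.1   58.81  88.93]
(324, 350) [617.95  69.5   88.93]
(323.9, 380) [617.8   80.75  88.93]
(324, 306) [618.22  54.    88.93]
(324, 411) [617.55  93.    88.93]
0.072 [667.78  -4.86  72.  ] [565.86  -6.56  72.  ]
0.076 [666.23  -4.71  76.  ] [567.56  -6.35  76.  ]
0.088 [661.57  -4.26  88.  ] [572.67  -5.74  88.  ]
[613.28  -2.5   57.38]
```

Wrist view: cuvette axis at x = 618.0, y ≈ 73.5; the lamp's midline carried to there is x ≈ 615.5. Trim by about 2.7 mm in x, 1 mm in y and 3 mm in z.

drive_tool([
  [0.0005,0.0013,0.0015,-0.0017,0,-0.0005,0.009],
  [0.001,0.0027,0.0029,-0.0017,0,-0.0005,0.009],
  [0.001,0.0027,0.0029,-0.0017,0,-0.0005,0.009],
  [0.001,0.0027,0.0029,-0.0017,0,-0.0005,0.009],
  [0.001,0.0027,0.0029,-0.0017,0,-0.0005,0.009],
])

```text
t: 17.65
position: [0.6148, 0.0714, 0.0491]
ee_rot: [[0.018, -1.0, -0.001], [-1.0, -0.018, -0.0], [0.0, 0.001, -1.0]]
contact_force: [-0.0, 0.9, -0.4]
finger_gap: 0.0118
grasp_force: 26.4
```

```bash
python3 -c "
from h import *
rel((615.3,71.5,49.8),181.05)"
```

```text
t 17.65 pos [614.8  71.4  49.1] gap 0.0118 F [-0.   0.9 -0.4] q6 -1.47 
 shift [-0.0001 -0.0005 -0.0007] turn [ 0.0013 -0.0002 -0.0006]
```

drive_tool([
  [0,-0.0003,-0.0004,0,0,0,0.009],
  [0,-0.0003,-0.0004,0,0,0,0.009],
  [0,-0.0003,-0.0004,0,0,0,0.009],
  [0,-0.0003,-0.0004,0,0,0,0.009],
  [0,-0.0003,-0.0004,0,0,0,0.009],
])

```text
t: 18.07
position: [0.6152, 0.0715, 0.0496]
ee_rot: [[0.018, -1.0, -0.001], [-1.0, -0.018, -0.0], [0.0, 0.001, -1.0]]
contact_force: [0.7, 0.3, -0.7]
finger_gap: 0.0123
grasp_force: 26.4
```

```bash
python3 -c "
from h import *
rel((615.3,71.5,49.8),181.05)
print(arm.hand_in())"
```

```text
t 18.07 pos [615.2  71.5  49.6] gap 0.0123 F [ 0.7  0.3 -0.7] q6 -1.47 
 shift [-0.     -0.0001 -0.0002] turn [ 0.0012 -0.0001 -0.0005]
the job is handed in; nothing more can be done
None
```

I pushed the lamp home against both bars and handed in at 18 s still holding the long cuvette upright in the beam by its frosted faces; no verdict came back, and its position across the beam is good to about 1–2 mm.

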